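Ready the cordless driver over the proud hinge screw

ROBOT

A 7-joint arm with a two-finger parallel gripper is mounted at the origin on the work surface. World frame = base frame: x ahead of the robot, y to its left, z up, the work surface at z = 0. Lengths are in m, angles in rad, forces in N, time in s.
With the tool pointing down it reaches from about 0.4 to 0.925 m from the base axis. Payload 4.1 kg.
Tool frame: the origin (TCP) lies at the very end of the fingers, on their centre line; the grasp point (between the pads) lies 19 mm behind it; z points along the fingers, y is the direction in which the jaws open and shut (so a half turn about z gives the same grasp; the last joint's range is limited). The gripper opens to 85 mm and grips with 20 to 120 N. Pads are 22 mm wide; open, the fingers measure 114 mm over their backs; the gripper's body (76 mm by 85 mm) begins 54 mm behind the grasp point. The pads swing forward as they close: fully open they stand 13 mm farther back than shut.
Start: joints at [-1.315, 0.398, 0.045, 1.537, -0.019, 1.207, -0.051], TCP at [0.226, 0.61, 0.231] pointing down, gripper open.
Joint ranges: [-2.82, 2.82], [-0.49, 2.23], [-1.37, 1.46], [0, 2.46], [-1.36, 4.5], [0.23, 2], [-2.94, 2.94]. Speed limits (rad/s): [2.57, 2.57, 3.14, 3.14, 3.14, 3.14, 3.14].

INTERFACE

Orientations are given as a unit quaternion [w, x, y, z].
In Python, from rig import status, capture, get_calibration, job, finder gives the robot as it stands.
- The arm moves only by the shell command python3 -m crank 'ROWS' [FORCE]. ROWS is JSON, a list of rows, each a list of 3 entries, a list of its own where there are three numbers: the finger opening in mm, from 0 to 85.4, then the shift along the tool's x, y, z in units of 20 cm (1.0 is 20 cm), then the turn, a rotation vector about the tool's x, y, z in units of 60 degrees (1.0 is 60 degrees). A call has 1 to 10 rows; each row is the pose to reach, as a shift and turn from the pose commanded when the call began, along the tool's axes at that moment; what a row does not reach only later rows make up. A row lasts 1/10 s, in which the tool goes at most 50 mm and 8.59 degrees, less where a joint would pass 70% of its speed; a pose out of reach is approached as far as the arm can. A call with a number of a shift or a turn outside -1 to 1 is refused whole. A call with a gripper value outside its range is refused whole. The fingers move at their own pace and stop on an object; FORCE is the grip in N (left out, the last holds). Time passes only in rows, so rows that repeat a pose let the fingers close. It gives the time, the measured TCP pose, the force and the opening at its end, in the units of the state.
- status.observe(): the state, without advancing time (a new reading comes with each control period).
- capture(name): name is "scene" or "top" or "wrist"; returns the picture (420x560x3 uint8, blue, green, red); there is no depth.
- get_calibration(name): a dict with "fx", "fy", "cx", "cy" (pixels), "T" (4x4, takes a point from camera to world coordinates). Camera axes: x right, y down, z forward; pixel columns grow to the right and rows downward; lengths in m; the calibration is good to about 2 mm. A picture is of the moment at which its call begins: read the wrist's pose just before it. get_calibration takes no time and is no camera call; for the wrist camera it gives the pose at the moment of the call.
- job.sign_off(): hands the job in, once; it reports no verdict.
Trained networks look in the newest picture that a camera, given by its name, has taken for a name from the list of things; names that differ only in an ending like _2 or _b are one class to them, and where a whole thing is asked for, a point or a joint stands for the part that bears it (a point fixed in the world has none). Each returns a list of dicts, best first, with "conf" (0 to 1); they miss things now and then, are a little off and sometimes report something else, mostly with a low value. They report only what shows in the picture. A call takes as long as a camera call. They do not tell look-alikes from the thing itself.
- finder.search_frame(camera, target): "location" ([row, column] in pixels, amid what is visible of it).
The state is a dict: "t": time; "q": joint angles; "qvel": joint speeds; "effort": joint torques, N m; "position": TCP position; "orientation": TCP orientation; "force": force on the tool from outside, world axes, zero at the start; "torque": the same for the moment, N m; "gripper_width": finger opening in m.
Only numpy, scipy, OpenCV 4.12 (cv2) and the standard library are available. Lean on these libraries where they do the work, as an engineer would, in place of code of your own. Each camera call takes 0.05 s, during which the arm holds its last target. There are 200 camera calls.

TASK

First turn the dock's selector dial to the three-dot mark. Then draw the cordless driver out of its leaning sleeve, bring it upright with the bit pointing straight down, and finish still holding it steady with the bit tip about two centimetres above the one hinge screw that stands proud, touching nothing with it. Leave all the other things on the table where they are.

Things in the scene. Friction and masses are not known exactly. Their poses are not given: they have to be found in the camera images.
- dial (a joint): Dial angle (rad), growing clockwise seen from above. The pointer meets the marks at 0.1 (one dot), 0.7 (two), 1.3 (three) and 1.9 (four); stops at 0 and 2.0. It starts between 0.05 and 0.75. It turns stiffly (0.04 N m) and stays where it is left. Each mark is a row of 1 to 4 white dots on the console, round the dial's far side.
- dial_grip (a point): On the dial's vertical axis, 27 mm above the console top, 9 mm below the top of its grip bar (46 mm long, 12 mm thick, 30 mm high), which stands on a disc 50 mm across, 6 mm thick. So the bar's sides are free from 6 to 36 mm above the console top, which is 45 mm above the table. Turns with the dial: x along the bar to the end with the white pointer line, y across the bar, z up.
- dock: Black charging dock fixed to the table, foot 150 (x) x 250 (y) x 10 mm, origin under its centre; x points roughly away from the robot. In this frame the dial's axis is at x -12, y -65 mm on a console 110 mm wide, 45 mm high; the leaning sleeve is at y +65 mm.
- sleeve_mouth (a point): On the seated driver's axis at the upper, open end of the grey square sleeve; axes as the dock's. The sleeve leans 40 degrees from upright with its mouth towards the robot: its axis, outwards, is (-0.643, 0, 0.766) here. 95 mm deep, 41 mm wide outside, 1.5 to 3 mm of play. A strut supports it underneath.
- driver_grip (a point): Cordless driver: black cylinder 30 mm thick, 110 mm long, then a steel chuck 24 mm thick, 30 mm long, then a 6 mm bit; 180 mm in all, about 0.22 kg, balanced 90 mm from the tip. This point, good to grip, is on its axis 35 mm from the tail end, 145 mm from the bit tip, 50 mm outside the sleeve's mouth when seated. z runs along the driver from tip to tail.
- driver_tip (a point): The end of the driver's bit, on its axis; axes as for driver_grip. At the start it stands on the bottom of the sleeve, 95 mm inside the mouth.
- driver: The whole driver; its origin is the bit tip and its z axis runs from tip to tail.
- board: Pale wooden board 120 x 180 x 35 mm, fixed on the table, with an open steel hinge (84 x 100 mm, 2.5 mm thick, knuckle 9 mm thick along the board's y) lying on it; origin under its centre on the table.
- screw_head (a point): Middle of the top of the proud screw's head (12 mm across), which stands 18 mm above the hinge leaf and 55.5 mm above the table, at x -25, y +36 mm in the board's frame. The other five screws are flush, the nearest 36 mm away.
- screwdriver: Bystander: red-handled screwdriver, about 200 mm, lying between the robot and the work; to be left alone. Origin at its underside.
- mallet: Bystander: rubber mallet lying at the back: head 58 x 90 x 58 mm, wooden handle 200 mm long, from the head to its own -x; to be left alone. Origin at its underside.
- punch: Bystander: chrome pin punch, 125 mm long, 12 mm thick, lying at the back right; to be left alone. Origin at its underside.
- tray: Bystander: open plastic parts tray 100 x 150 x 30 mm, at the back; to be left alone. Origin at its underside.
- spare_hinge: Bystander: loose open steel hinge, 84 x 100 mm, 9 mm high, lying flat on the right; to be left alone. Origin at its underside.
- tea_glass: Bystander: tulip tea glass on a saucer (104 mm across, 92 mm high), on the right; to be left alone. Origin at its underside.
- tape: Bystander: tape measure 70 x 35 x 65 mm standing on the left; to be left alone. Origin at its underside.
Not all that is in view belongs to the job. Of the things like the driver, leave any that is green; of the rest the smaller one is meant.

How it is judged:
On the way, in this order (a step that is already met when the one before it is completed fails the run):
1. the dial stands at the three-dot mark while the driver is still seated in its sleeve (value of joint dial between 1.12 and 1.48 rad and z of driver_tip in the frame of sleeve_mouth below -0.05 m), for 0.3 s.
2. the driver is drawn out of the sleeve, free of the dock and held by the gripper (distance between driver_tip and sleeve_mouth above 0.05 m and z of driver_tip in the frame of sleeve_mouth above 0 m and contact force between driver and dock below 0.05 N and contact force between driver and the fingers above 2 N), for 0.1 s.
At the end, for the whole second after the job is handed in: The dial stands at three dots (1.12 to 1.48 rad). The driver is held by the fingers alone, still (under 0.03 m/s), upright with the bit down within 0.17 rad, its bit tip within 15 mm sideways of the proud screw's middle and 6 to 42 mm above its head, touching neither board nor dock (value of joint dial between 1.12 and 1.48 rad and angle between driver's own z axis and vertical below 0.17 rad and horizontal distance between driver_tip and screw_head below 0.015 m and z of driver_tip in the frame of screw_head between 0.006 and 0.042 m and contact force between driver and the fingers above 2 N and contact force between driver and board below 0.05 N and contact force between driver and dock below 0.05 N and linear speed of driver below 0.03 m/s); the arm keeps its last pose, push and grip.
It fails at once if a bystander is pushed more than 30 mm (distance of any of screwdriver, mallet, punch, tray, spare_hinge, tea_glass, tape from where it was at the start of the episode above 0.03 m).
It also fails if it takes over 58 s, if anything falls off the work surface, if the arm or the gripper's body presses on something with over 40 N, if the wrist force passes 120 N, or if a joint passes its speed limit or range.

## Working session

There is one attempt and no reset: what is moved stays moved. The work goes in short steps, Python scripts to look and compute and a shell command to move; the robot and the scene stay as the last step left them, time stands still between calls to the robot, and variables do not carry over. Pictures are saved under pics/ and viewed, about 8 in all and at most 12, crops included, and the job is handed in when it is done.

```bash
ls; mkdir -p pics
python3 - <<'E'
from rig import status,capture,get_calibration,finder
import cv2,numpy as np
np.set_printoptions(precision=4,suppress=True)
s=status.observe();print(s['t'],s['position'],s['orientation'],s['gripper_width'])
for c in("scene","top"):
    im=capture(c);cv2.imwrite(f'pics/{c}0.png',im)
    k=get_calibration(c);print(c,k['fx'],k['fy'],k['cx'],k['cy']);print(np.array(k['T']))
    for t in("driver","dial","screw_head","board","dock","sleeve_mouth"):
        print(t,[(np.round(d['location']),round(d['conf'],2)) for d in finder.search_frame(c,t)])
E
```

```text
pics
0.0 [0.2255 0.6089 0.2303] [-0.0001  0.1764  0.9843 -0.001 ] 0.08554510179987025
scene 412.9391997023916 412.9391997023916 275.4638347044121 204.6953446133466
[[ 0.852   0.4337 -0.2935  0.8386]
 [ 0.5234 -0.7216  0.4532 -0.5135]
 [-0.0152 -0.5397 -0.8417  1.0215]
 [ 0.      0.      0.      1.    ]]
driver [(array([156., 311.]), 0.72), (array([138., 251.]), 0.64), (array([ 80., 302.]), 0.56), (array([360., 143.]), 0.31)]
dial [(array([208., 308.]), 0.65)]
screw_head [(array([280., 230.]), 0.81), (array([200., 255.]), 0.61)]
board [(array([200., 314.]), 0.69), (array([388., 197.]), 0.58), (array([278., 227.]), 0.56), (array([ 94., 340.]), 0.26)]
dock [(array([201., 315.]), 0.93)]
sleeve_mouth [(array([201., 314.]), 0.71), (array([151., 311.]), 0.7)]
top 384.63043231749526 384.63043231749526 278.69811406625666 208.90304663755063
[[ 0.0127 -0.997   0.0758  0.4337]
 [-0.9998 -0.0114  0.0177 -0.0183]
 [-0.0168 -0.076  -0.997   1.4512]
 [ 0.      0.      0.      1.    ]]
driver [(array([277., 132.]), 0.77), (array([277., 226.]), 0.76), (array([211., 236.]), 0.66)]
dial [(array([199., 269.]), 0.59)]
screw_head [(array([220., 338.]), 0.8)]
board [(array([219., 341.]), 0.89)]
dock [(array([200., 254.]), 0.7)]
sleeve_mouth [(array([200., 253.]), 0.89)]
```

View pics/scene0.png

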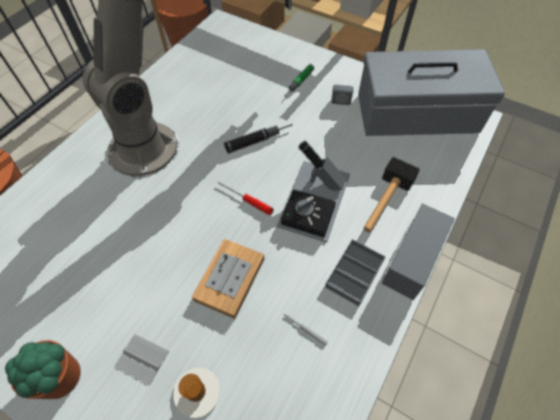

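Run:
```python
import cv2
im=cv2.imread('pics/top0.png')[150:310,90:400]
cv2.imwrite('pics/top0c.png',cv2.resize(im,None,fx=2.58,fy=2.58,interpolation=cv2.INTER_CUBIC))
```

```text
(no output)
```

View pics/top0c.png

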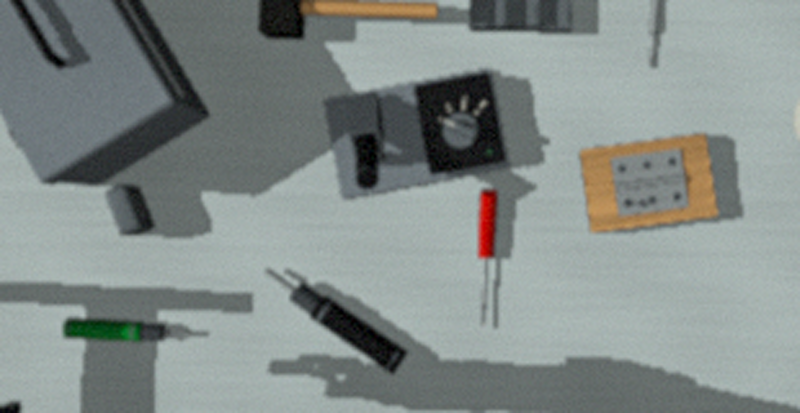

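The top view (crop scale 2.58) and the scene view show these driver candidates:

| Candidate | Top pixel (row, col) | Scene pixel (row, col) | Verdict |
|---|---|---|---|
| Green, lying | (277,132) | (80,302) | Leave, green |
| Large black, lying | (277,226) | (138,251) | Leave, larger |
| Small black, in the sleeve | (211,236) | (156,311) | Chosen |

The dial is at top (199.6,268.3). The proud screw is on the hinge's near-left corner, at about (229,333).

```bash
cat > h.py <<'E'
import numpy as np,cv2
from scipy.spatial.transform import Rotation as R
from rig import status,capture,get_calibration,finder
np.set_printoptions(precision=4,suppress=True)
def rot(q): return R.from_quat([q[1],q[2],q[3],q[0]])
def ray(k,r,c):
    T=np.array(k['T']);d=T[:3,:3]@[(c-k['cx'])/k['fx'],(r-k['cy'])/k['fy'],1];return T[:3,3],d
def hit(k,r,c,z):
    o,d=ray(k,r,c);return o+d*(z-o[2])/d[2]
def proj(k,p):
    T=np.array(k['T']);q=T[:3,:3].T@(np.array(p)-T[:3,3]);return np.array([k['cy']+k['fy']*q[1]/q[2],k['cx']+k['fx']*q[0]/q[2]])
def down(a):  # tool z down, tool y (jaws) at world angle a
    y=np.array([np.cos(a),np.sin(a),0]);z=np.array([0,0,-1.]);return R.from_matrix(np.c_[np.cross(y,z),y,z])
def go(p,Rt,cur=None):
    s=status.observe();R0=rot(s['orientation']);p0=np.array(s['position'])
    sh=R0.inv().apply(np.array(p)-p0);tv=(R0.inv()*Rt).as_rotvec()
    print('t',s['t'],'pos',p0,'shift',sh/.2,'turn',tv/np.radians(60),'rows',np.linalg.norm(sh)/.05,np.degrees(np.linalg.norm(tv))/8.59)
def snap(c,name):
    k=get_calibration(c);im=capture(c);cv2.imwrite(f'pics/{name}.png',im);np.save(f'pics/{name}.npy',k,allow_pickle=True);return im,k
def load(name): return np.load(f'pics/{name}.npy',allow_pickle=True).item()
E
python3 - <<'E'
from h import *
k=get_calibration('top')
print('dial',hit(k,199.6,268.3,.075),'screw',hit(k,228.7,333.4,.0555),'tail',hit(k,222,232,.15),hit(k,206,232,.13))
for c in [(100,325),(198,345)]: print(hit(k,150+c[0]/2.58,90+c[1]/2.58,.01))
for c in [(85,415),(70,490),(160,508),(175,430)]: print(hit(k,150+c[0]/2.58,90+c[1]/2.58,.045))
for c in [(152,580),(135,708),(218,718),(232,592)]: print('b',hit(k,150+c[0]/2.58,90+c[1]/2.58,.035))
w=get_calibration('wrist');s=status.observe();R0=rot(s['orientation'])
T=np.array(w['T']);print(w['fx'],R0.inv().apply(T[:3,3]-s['position']),R0.as_matrix().T@T[:3,:3])
E
```

```text
dial [0.5715 0.044  0.075 ] screw [ 0.4703 -0.1923  0.0555] tail [0.4863 0.1626 0.15  ] [0.5424 0.1666 0.13  ]
[0.617  0.2457 0.01  ]
[0.4737 0.2129 0.01  ]
[0.6355 0.1107 0.045 ]
[0.6582 0.0037 0.045 ]
[ 0.5295 -0.0235  0.045 ]
[0.5069 0.087  0.045 ]
b [ 0.5428 -0.1263  0.035 ]
b [ 0.5693 -0.3087  0.035 ]
b [ 0.4512 -0.3223  0.035 ]
b [ 0.4291 -0.1439  0.035 ]
299.26493261410644 [ 0.0693  0.     -0.1425] [[-0.0006 -0.9608 -0.2772]
 [ 1.     -0.0006 -0.0004]
 [ 0.0002 -0.2772  0.9608]]
```

```bash
python3 -c "
from h import *
go([.55,.09,.28],down(-.2))"
```

```text
t 0.7 pos [0.2258 0.6096 0.2314] shift [-2.4224 -1.8729 -0.2433] turn [ 0.0001 -0.0001  1.3522] rows 12.286488038318685 9.445070654420636
```

```bash
python3 -m crank '[[85,[-1,-0.78,-0.15],[0,0,0]],[85,[-1,-0.78,-0.15],[0,0,0]],[85,[-1,-0.78,-0.15],[0,0,0]],[85,[-1,-0.78,-0.15],[0,0,0]],[85,[-1,-0.78,-0.15],[0,0,0]],[85,[-1,-0.78,-0.15],[0,0,0]]]'
python3 -m crank '[[85,[-1,-0.78,-0.1],[0,0,0.15]],[85,[-1,-0.78,-0.1],[0,0,0.3]],[85,[-1,-0.78,-0.1],[0,0,0.45]],[85,[-1,-0.78,-0.1],[0,0,0.6]],[85,[-1,-0.78,-0.1],[0,0,0.7]],[85,[-1,-0.78,-0.1],[0,0,0.7]]]'
python3 -c "
from h import *
go([.55,.09,.28],down(-.2))"
```

```text
t: 1.3
position: [0.3645, 0.3872, 0.2627]
orientation: [0.002, 0.182, 0.983, -0.0]
force: [0.2, 1.0, 0.0]
gripper_width: 0.0849
t: 1.9
position: [0.4961, 0.1707, 0.2825]
orientation: [0.002, 0.523, 0.852, -0.0]
force: [0.4, -0.9, -0.0]
gripper_width: 0.0846
t 1.9 pos [0.4961 0.1707 0.2825] shift [-0.4817  0.0576  0.0144] turn [0.0033 0.0028 0.6395] rows 1.941405829643829 4.4666249757826275
```

```bash
python3 -m crank '[[85,[-0.25,0.05,0.015],[0,0,0.15]],[85,[-0.48,0.06,0.015],[0,0,0.3]],[85,[-0.48,0.06,0.015],[0,0,0.45]],[85,[-0.48,0.06,0.015],[0,0,0.6]],[85,[-0.48,0.06,0.015],[0,0,0.64]],[85,[-0.48,0.06,0.015],[0,0,0.64]],[85,[-0.48,0.06,0.015],[0,0,0.64]]]'
python3 -c "
from h import *
im,k=snap('wrist','w1');print(k)
for t in('dial','driver','sleeve_mouth','dial_grip','driver_grip','screw_head'):print(t,[(np.round(d['location']),round(d['conf'],2)) for d in finder.search_frame('wrist',t)])
cv2.imwrite('pics/w1b.png',cv2.resize(im,None,fx=1.42,fy=1.42,interpolation=cv2.INTER_CUBIC))
"
```

```text
t: 2.6
position: [0.5476, 0.0994, 0.2782]
orientation: [-0.0, 0.769, 0.639, 0.0]
force: [-0.1, -0.1, -0.0]
gripper_width: 0.0847
{'fx': 299.26493261410644, 'fy': 299.26493261410644, 'cx': 285.1160450326548, 'cy': 214.16597757005474, 'T': array([[ 0.9829, -0.1772, -0.0495,  0.5611],
       [-0.184 , -0.9447, -0.2716,  0.1679],
       [ 0.0014,  0.276 , -0.9611,  0.4208],
       [ 0.    ,  0.    ,  0.    ,  1.    ]])}
dial [(array([225., 314.]), 0.66)]
driver [(array([137., 244.]), 0.92), (array([136.,  80.]), 0.68)]
sleeve_mouth [(array([170., 303.]), 0.57)]
dial_grip [(array([222., 312.]), 0.7)]
driver_grip [(array([137.,  77.]), 0.77), (array([225., 314.]), 0.67), (array([139., 240.]), 0.58), (array([258., 222.]), 0.34)]
screw_head [(array([339., 289.]), 0.62)]
```

View pics/w1b.png

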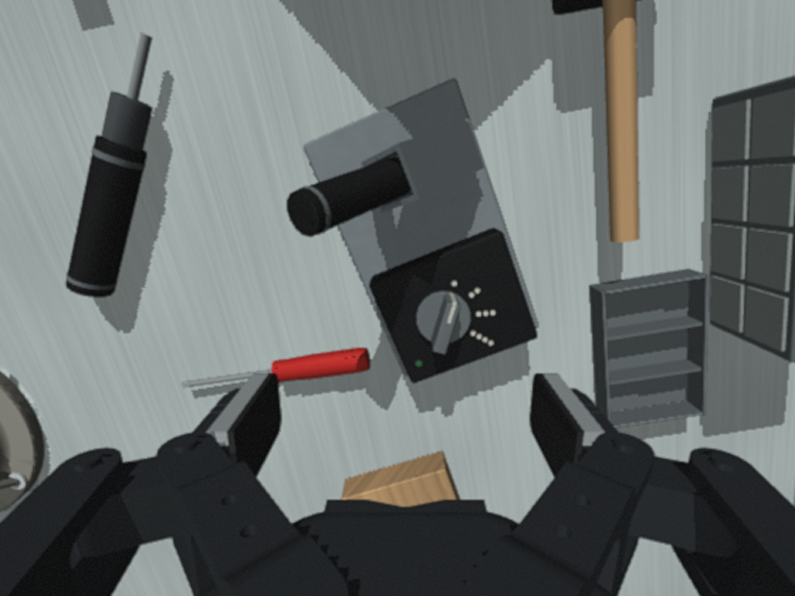

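The view (scaled 1.42) shows:
- **Dial:** centred at (443,316), with its bar running from (438,350) to the pointer end near (453,296).
- **Three-dot row:** at about (486,314).
- **Driver in the sleeve:** tail at (306,212).
- **Large black driver:** at left, (105,215). I leave it alone.

```bash
python3 -c "
from h import *
k=load('w1');f=1.42
P=lambda c,r,z:hit(k,r/f,c/f,z)
c=np.array([P(372,278,.045),P(500,230,.045),P(536,335,.045),P(412,382,.045)]);print(c,np.diff(c,axis=0),c.mean(0))
e=c[1]-c[0];print('yaw',np.arctan2(e[1],e[0]));e=c[2]-c[1];print(np.arctan2(e[1],e[0])+np.pi/2)
e=c[3]-c[0];print(np.arctan2(e[1],e[0])+np.pi/2)
d=P(443,316,.051);print('disc',d)
for n,cc,r in(('1',454,283),('2',475,294),('3',486,314),('4',482,338)):
  v=P(cc,r,.045)-d;print(n,np.arctan2(v[1],v[0]))
a=P(453,295,.081);b=P(439,350,.081);print('bar',a,b,np.linalg.norm(a-b),np.arctan2(*(a-b)[1::-1]),(a+b)/2)
print('tail', P(306,212,.17))
"
```

```text
[[ 0.5171  0.0913  0.045 ]
 [ 0.6362  0.1128  0.045 ]
 [ 0.6574  0.0093  0.045 ]
 [ 0.5341 -0.0169  0.045 ]] [[ 0.1191  0.0214  0.    ]
 [ 0.0212 -0.1035  0.    ]
 [-0.1233 -0.0262  0.    ]] [0.5862 0.0491 0.045 ]
yaw 0.17814995727476898
0.20231579382036569
0.15590665455458041
disc [0.5742 0.0459 0.051 ]
1 1.0656926248898417
2 0.3943528675018815
3 -0.18452251125562136
4 -0.7436183981339783
bar [0.5842 0.0723 0.081 ] [0.5649 0.0262 0.081 ] 0.049944253912919456 1.174056686346754 [0.5745 0.0492 0.081 ]
tail [0.5023 0.162  0.17  ]
```

```bash
python3 -c "
from h import *
go([.574,.047,.15],down(-.45));print(status.observe()['q'])"
```

```text
t 2.95 pos [0.5477 0.0986 0.2784] shift [-0.2294  0.1769  0.6419] turn [ 0.0001 -0.0002  0.2513] rows 2.816849165034099 1.7556312851454843
[-0.7227  0.2237  0.5584  1.7105 -0.1246  1.2426 -0.3221]
```

```bash
python3 -m crank '[[60,[-0.23,0.18,0.2],[0,0,0.13]],[60,[-0.23,0.18,0.4],[0,0,0.25]],[60,[-0.23,0.18,0.6],[0,0,0.25]],[60,[-0.23,0.18,0.64],[0,0,0.25]],[60,[-0.23,0.18,0.64],[0,0,0.25]],[60,[-0.23,0.18,0.64],[0,0,0.25]]]'
python3 -c "
from h import *
im,k=snap('wrist','w2')
cv2.imwrite('pics/w2b.png',cv2.resize(im[100:400,140:440],None,fx=2,fy=2,interpolation=cv2.INTER_CUBIC))
go([.574,.047,.058],down(-.45));print(status.observe()['q'])
for p in ([.574,.047,.081],[.574,.047,.051]):print((proj(k,p)-[100,140])*2)
"
```

```text
t: 3.55
position: [0.5761, 0.0474, 0.1524]
orientation: [0.001, 0.846, 0.532, 0.002]
force: [0.0, 0.1, 0.4]
gripper_width: 0.0599
t 3.6 pos [0.5765 0.0474 0.1529] shift [-0.0087 -0.0118  0.4743] turn [ 0.0034 -0.003   0.0021] rows 1.897954733761058 0.0345828303080791
[-0.6163  0.3945  0.5873  1.8159 -0.2567  1.0025 -0.3738]
[254.2144 282.4889]
[231.9499 283.0691]
```

View pics/w2b.png

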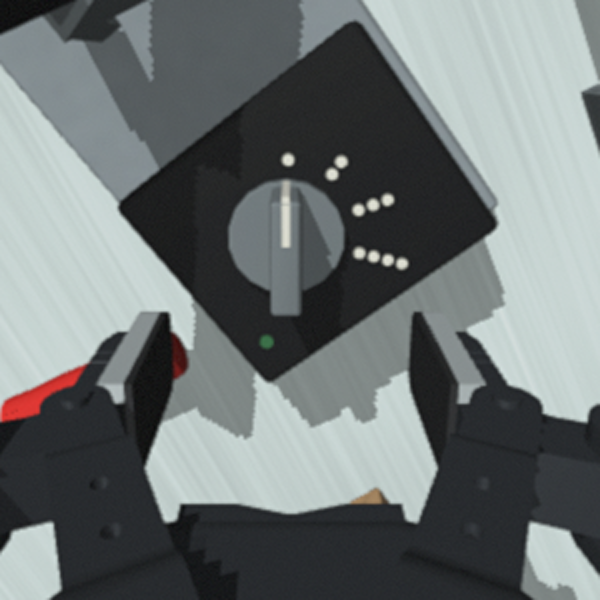

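```bash
python3 -m crank '[[60,[-0.01,-0.01,0.2],[0,0,0]],[60,[-0.01,-0.01,0.4],[0,0,0]],[60,[-0.01,-0.01,0.475],[0,0,0]],[60,[-0.01,-0.01,0.475],[0,0,0]],[8,[-0.01,-0.01,0.475],[0,0,0]],[8,[-0.01,-0.01,0.475],[0,0,0]],[8,[-0.01,-0.01,0.475],[0,0,0]],[8,[-0.01,-0.01,0.475],[0,0,0]],[8,[-0.01,-0.01,0.475],[0,0,0]],[8,[-0.01,-0.01,0.475],[0,0,0]]]' 40
python3 -c "
from h import *
go([.574,.047,.058],down(-.45))"
```

```text
t: 4.6
position: [0.5734, 0.0458, 0.057]
orientation: [0.0, 0.847, 0.532, 0.002]
force: [0.2, 0.3, 7.3]
gripper_width: 0.0115
t 4.6 pos [0.5734 0.0458 0.057 ] shift [ 0.0067  0.0001 -0.0048] turn [ 0.0024 -0.002   0.0009] rows 0.03295411132817971 0.02260877817722785
```

```bash
python3 -m crank '[[8,[0,0,-0.01],[0,0,0.12]],[8,[0,0,-0.01],[0,0,0.24]],[8,[0,0,-0.01],[0,0,0.36]],[8,[0,0,-0.01],[0,0,0.48]],[8,[0,0,-0.01],[0,0,0.6]],[8,[0,0,-0.01],[0,0,0.72]],[8,[0,0,-0.01],[0,0,0.84]],[8,[0,0,-0.01],[0,0,0.96]],[8,[0,0,-0.01],[0,0,0.96]]]'
python3 -m crank '[[8,[0,0,0],[0,0,0.1]],[8,[0,0,0],[0,0,0.2]],[8,[0,0,0],[0,0,0.2]],[8,[0,0,0],[0,0,0.2]]]'
python3 -c "
from h import *
print(rot(status.observe()['orientation']).as_matrix()[:,1])"
```

```text
t: 5.5
position: [0.5741, 0.0447, 0.0572]
orientation: [0.002, 0.998, 0.057, 0.003]
force: [6.6, -2.3, -9.7]
gripper_width: 0.0112
t: 5.9
position: [0.5741, 0.0445, 0.0572]
orientation: [0.001, 0.999, -0.047, 0.003]
force: [7.0, -3.3, -8.6]
gripper_width: 0.0113
[-0.0934 -0.9956  0.0026]
```

```bash
python3 -m crank '[[60,[0,0,0],[0,0,0]],[60,[0,0,0],[0,0,0]],[60,[0,0,0],[0,0,0]],[60,[0,0,-0.25],[0,0,0]],[60,[0,0,-0.5],[0,0,0]],[60,[0,0,-0.75],[0,0,0]],[60,[0,0,-0.95],[0,0,0]],[60,[0,0,-0.95],[0,0,0]],[60,[0,0,-0.95],[0,0,0]]]'
python3 -c "
from h import *
im,k=snap('wrist','w3')
cv2.imwrite('pics/w3b.png',cv2.resize(im,None,fx=1.42,fy=1.42,interpolation=cv2.INTER_CUBIC))
go([.574,.047,.058],down(-.45));print(status.observe()['q'])
"
```

```text
t: 6.8
position: [0.5721, 0.046, 0.2482]
orientation: [-0.001, 0.999, -0.046, 0.001]
force: [-0.1, 0.9, -0.2]
gripper_width: 0.0603
t 6.85 pos [0.5713 0.0461 0.2468] shift [ 0.0142 -0.0047  0.9442] turn [-0.0013  0.0004 -1.1587] rows 3.7771405689445614 8.093334209852557
[-0.9288  0.4036  1.0223  1.7225 -0.3654  1.2235 -1.478 ]
```

View pics/w3b.png

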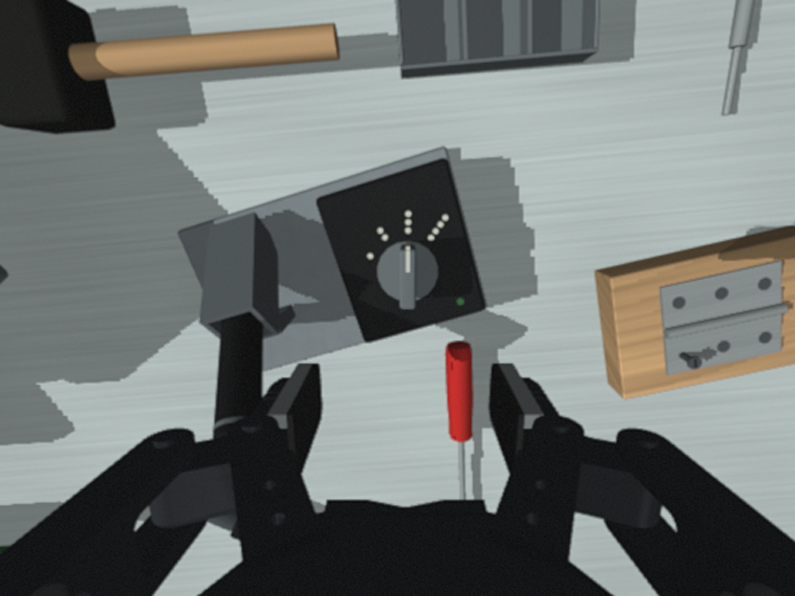

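The dial pointer (408,258) lines up with the three-dot row (408,222), so the dial is done. The proud screw shows at about (690,358) and the seated driver at (240,370).

```bash
python3 -c "
from h import *
from scipy.optimize import least_squares
k1,k3=load('w1'),load('w3');ks,kt=get_calibration('scene'),get_calibration('top');f=1.42
print('dial',hit(k3,271/f,407/f,.051))
o=[(k1,212/f,306/f,1),(ks,147,305,1.5),(kt,150+178/2.58,90+367/2.58,1.5)]
def axis(y,l=1):return np.array([-.643*np.cos(y),-.643*np.sin(y),.766])
F=lambda p:np.concatenate([(proj(k,p)-[r,c])/w for k,r,c,w in o])
s=least_squares(F,[.5,.16,.17]);print('tail',s.x,s.fun)
for yaw in(.17,.19,.21):
  d=np.array([.574,.0465]);Ry=np.array([[np.cos(yaw),-np.sin(yaw)],[np.sin(yaw),np.cos(yaw)]])
  ctr=d-Ry@[-.012,-.065];print(yaw,'dock',ctr,'tail in dock',Ry.T@(s.x[:2]-ctr))
  m=s.x-.085*axis(yaw);print(' mouth',m,'proj w1',proj(k1,m)*f,'w3',proj(k3,m)*f,'w3 exitshaft',proj(k3,s.x-.06*axis(yaw))*f)
print('screw',hit(k3,357/f,691/f,.0555))
# board yaw from hinge knuckle & board edge
for a,b,z in(((600,270),(790,227),.035),((623,397),(790,357),.035),((667,333),(785,308),.046)):
  u=hit(k3,a[1]/f,a[0]/f,z)-hit(k3,b[1]/f,b[0]/f,z);print(np.arctan2(u[1],u[0])-np.pi/2)
"
python3 - <<'E'
import cv2,numpy as np
a=cv2.resize(cv2.imread('pics/w1.png')[90:180,180:310],None,fx=4,fy=4,interpolation=cv2.INTER_CUBIC)
b=cv2.resize(cv2.imread('pics/scene0.png')[130:200,280:350],None,fx=4,fy=4,interpolation=cv2.INTER_CUBIC)
h=max(a.shape[0],b.shape[0]);p=lambda x:cv2.copyMakeBorder(x,0,h-x.shape[0],0,0,0)
cv2.imwrite('pics/c1.png',np.hstack([p(a),p(b)]))
E
```

```text
dial [0.5739 0.0441 0.051 ]
tail [0.4969 0.1615 0.1457] [-0.1772  0.315  -0.6974 -1.519  -0.0331  0.2108]
0.17 dock [0.5748 0.1126] tail in dock [-0.0686  0.0614]
 mouth [0.5507 0.1708 0.0806] proj w1 [180.8209 390.2899] w3 [323.1847 245.8821] w3 exitshaft [351.4651 244.3221]
0.19 dock [0.5735 0.1126] tail in dock [-0.066   0.0625]
 mouth [0.5505 0.1719 0.0806] proj w1 [179.4366 389.7693] w3 [323.5484 244.5532] w3 exitshaft [351.7283 243.3417]
0.21 dock [0.5722 0.1126] tail in dock [-0.0635  0.0636]
 mouth [0.5503 0.1729 0.0806] proj w1 [178.0609 389.2213] w3 [323.9379 243.2357] w3 exitshaft [352.0102 242.3697]
screw [ 0.4784 -0.1893  0.0555]
0.13968679760624547
0.1765590412429301
0.1366382326836788
```

View pics/c1.png

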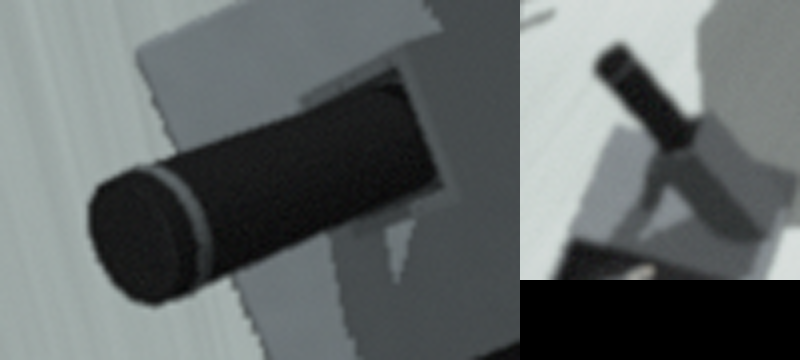

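```bash
python3 -c "
from h import *
from scipy.optimize import least_squares
k1,k3=load('w1'),load('w3');ks,kt=get_calibration('scene'),get_calibration('top')
yaw=.19
ax=np.array([-.643*np.cos(yaw),-.643*np.sin(yaw),.766])
o=[(k1,149.5,213.9,1,0),(ks,144.5,302,1,0)]
def F(p):
  e=[(proj(k,p)-[r,c])/w for k,r,c,w,_ in o]
  q=proj(k3,p-.07*ax); e.append([(q[1]-241/1.42)/2]); return np.concatenate(e)
s=least_squares(F,[.5,.16,.15]);t=s.x;print('tail',t,s.fun)
g=t-.035*ax;print('grip',g,'mouth',t-.085*ax,'tip',t-.18*ax, 'top tail px',proj(kt,t))
Rt=R.from_matrix(np.c_[np.cross([-np.sin(yaw),np.cos(yaw),0],-ax),[-np.sin(yaw),np.cos(yaw),0],-ax])
Rm=R.from_matrix(np.c_[np.cross([np.sin(yaw),-np.cos(yaw),0],-ax),[np.sin(yaw),-np.cos(yaw),0],-ax])
go(g+.12*ax,Rt);go(g+.12*ax,Rm)
"
```

```text
tail [0.4962 0.1616 0.1508] [ 0.0491 -0.1632  0.1229  0.5879  0.1408]
grip [0.5183 0.1659 0.124 ] mouth [0.5498 0.172  0.0857] tip [0.6098 0.1835 0.0129] top tail px [219.0766 232.3294]
t 6.85 pos [0.5713 0.0461 0.2468] shift [-0.6896 -0.4639  0.1558] turn [ 0.9396 -0.1322  2.5771] rows 3.3823013935392114 19.181859161090443
t 6.85 pos [0.5713 0.0461 0.2468] shift [-0.6896 -0.4639  0.1558] turn [ 0.0933  0.6632 -0.2591] rows 3.3823013935392114 5.015869672547848
```

```bash
python3 -m crank '[[70,[-0.2,-0.1,-0.1],[0.02,0.13,-0.05]],[70,[-0.4,-0.2,-0.1],[0.04,0.26,-0.1]],[70,[-0.6,-0.35,-0.1],[0.06,0.39,-0.15]],[70,[-0.69,-0.46,-0.1],[0.08,0.52,-0.21]],[70,[-0.69,-0.464,0],[0.093,0.663,-0.26]],[70,[-0.69,-0.464,0.1],[0.093,0.663,-0.26]],[70,[-0.69,-0.464,0.156],[0.093,0.663,-0.26]],[70,[-0.69,-0.464,0.156],[0.093,0.663,-0.26]],[70,[-0.69,-0.464,0.156],[0.093,0.663,-0.26]]]'
python3 -c "
from h import *
im,k=snap('wrist','w4')
yaw=.19;ax=np.array([-.643*np.cos(yaw),-.643*np.sin(yaw),.766]);t=np.array([.4962,.1616,.1508])
for l in(0,.035,.085):print((proj(k,t-l*ax)*1.42))
print(status.observe()['q'])
cv2.imwrite('pics/w4b.png',cv2.resize(im,None,fx=1.42,fy=1.42,interpolation=cv2.INTER_CUBIC))
"
```

```text
t: 7.75
position: [0.4422, 0.1512, 0.2219]
orientation: [-0.029, 0.939, 0.087, 0.333]
force: [-0.4, -0.1, 1.1]
gripper_width: 0.0698
[314.4769 402.7143]
[297.5478 402.5781]
[279.4283 402.4323]
[-0.8516 -0.2748  0.2005  2.4531  0.8409  0.4695 -2.7055]
```

View pics/w4b.png

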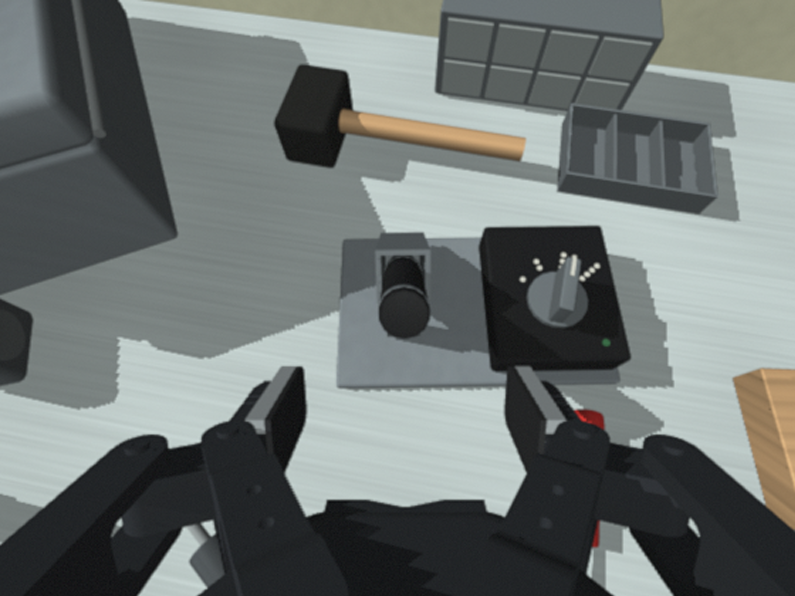

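Tail seen at (404,313), predicted at (403,314), so the model fits. The dial pointer still sits on three dots. Now I advance along the axis.

```bash
python3 -c "
from h import *
yaw=.19;ax=np.array([-.643*np.cos(yaw),-.643*np.sin(yaw),.766]);t=np.array([.4962,.1616,.1508])
Rm=R.from_matrix(np.c_[np.cross([np.sin(yaw),-np.cos(yaw),0],-ax),[np.sin(yaw),-np.cos(yaw),0],-ax])
go(t-.053*ax,Rm)"
```

```text
t 7.8 pos [0.4434 0.1476 0.2218] shift [-0.0078 -0.0277  0.7121] turn [ 0.0122  0.0163 -0.008 ] rows 2.85089654652278 0.1528469503831534
```

```bash
python3 -m crank '[[70,[-0.008,-0.02,0.1],[0.01,0.015,-0.01]],[70,[-0.008,-0.02,0.2],[0.01,0.015,-0.01]],[70,[-0.008,-0.02,0.3],[0.01,0.015,-0.01]],[70,[-0.008,-0.02,0.3],[0.01,0.015,-0.01]],[70,[-0.008,-0.02,0.3],[0.01,0.015,-0.01]]]'
python3 -c "
from h import *
yaw=.19;ax=np.array([-.643*np.cos(yaw),-.643*np.sin(yaw),.766]);t=np.array([.4962,.1616,.1508])
Rm=R.from_matrix(np.c_[np.cross([np.sin(yaw),-np.cos(yaw),0],-ax),[np.sin(yaw),-np.cos(yaw),0],-ax])
go(t-.053*ax,Rm)
im,k=snap('wrist','w5');print(proj(k,t)*1.42,proj(k,t-.06*ax)*1.42)
cv2.imwrite('pics/w5b.png',cv2.resize(im,None,fx=1.42,fy=1.42,interpolation=cv2.INTER_CUBIC)[150:530,100:700])"
```

```text
t: 8.3
position: [0.4793, 0.1586, 0.1753]
orientation: [-0.031, 0.936, 0.089, 0.338]
force: [0.0, -0.6, 0.4]
gripper_width: 0.0701
t 8.3 pos [0.4793 0.1586 0.1753] shift [-0.0106  0.0006  0.4144] turn [0.0011 0.0055 0.001 ] rows 1.6582058470536476 0.03960116743357191
[356.3466 404.0484] [314.5719 403.9999]
```

View pics/w5b.png

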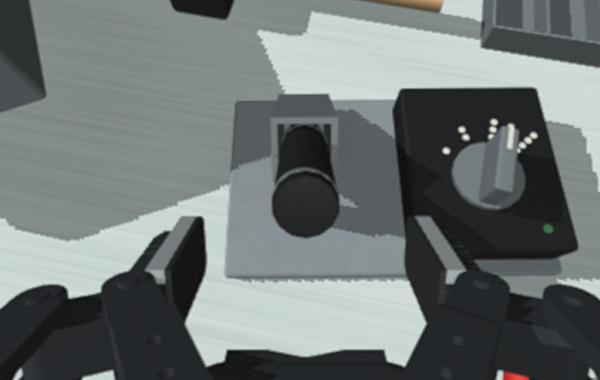

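```bash
python3 -m crank '[[60,[-0.01,0,0.14],[0,0.005,0]],[60,[-0.01,0,0.28],[0,0.005,0]],[60,[-0.01,0,0.414],[0,0.005,0]],[60,[-0.01,0,0.414],[0,0.005,0]],[20,[-0.01,0,0.414],[0,0.005,0]],[20,[-0.01,0,0.414],[0,0.005,0]],[20,[-0.01,0,0.414],[0,0.005,0]],[20,[-0.01,0,0.414],[0,0.005,0]],[20,[-0.01,0,0.414],[0,0.005,0]],[20,[-0.01,0,0.414],[0,0.005,0]]]' 60
python3 -c "
from h import *
go([.4,.1,.3],down(-1.4));print(status.observe()['q'])"
```

```text
t: 9.35
position: [0.5339, 0.1687, 0.149]
orientation: [-0.03, 0.943, 0.095, 0.317]
force: [0.5, 0.1, 0.3]
gripper_width: 0.0201
t 9.35 pos [0.5339 0.1687 0.149 ] shift [-0.1234  0.2073 -1.0385] turn [-0.0047 -0.6179  0.0282] rows 4.264562427146911 4.320490057475946
[-0.1504  0.0901 -0.3517  2.3352  1.1527  0.2283 -2.9352]
```

The move stopped at joint limits (q6 ≈ 0.23, q7 ≈ -2.94), so the fingers closed about 28 mm above the driver and gripped nothing. I'll back off and grip with the tool tilted about 20° instead of coaxial. The jaw axis stays the same and there is more joint room.

```bash
cat >> h.py <<'E'
yaw=.19;ax=np.array([-.643*np.cos(yaw),-.643*np.sin(yaw),.766]);tail=np.array([.4962,.1616,.1508])
def tilt(deg,a=yaw,s=-1): # tool z tilted outwards by deg in direction a; jaws across
    t=np.radians(deg);z=np.array([np.sin(t)*np.cos(a),np.sin(t)*np.sin(a),-np.cos(t)]);y=s*np.array([-np.sin(a),np.cos(a),0])
    return R.from_matrix(np.c_[np.cross(y,z),y,z])
E
python3 -c "
from h import *
go([.5,.16,.27],tilt(15))"
```

```text
t 9.35 pos [0.5339 0.1687 0.149 ] shift [ 0.2253  0.0118 -0.5882] turn [-0.0002 -0.3679  0.0105] rows 2.519951540485045 2.5706873063614917
```

```bash
python3 -m crank '[[20,[0.1,0,-0.2],[0,-0.05,0]],[40,[0.2,0.01,-0.4],[0,-0.15,0]],[60,[0.225,0.01,-0.588],[0,-0.25,0]],[60,[0.225,0.01,-0.588],[0,-0.368,0]],[60,[0.225,0.01,-0.588],[0,-0.368,0]],[60,[0.225,0.01,-0.588],[0,-0.368,0]]]'
python3 -c "
from h import *
print(status.observe()['q'],status.observe()['orientation'])
im,k=snap('wrist','w6')
for d in finder.search_frame('wrist','driver')[:3]:print(d)
print(proj(k,tail),proj(k,tail-.04*ax))
g=tail-.035*ax
for t in(10,15,20):
  Rt=tilt(t);go(g+Rt.apply([0,0,.019-.10]),Rt)"
```

```text
t: 9.95
position: [0.5022, 0.1634, 0.2763]
orientation: [-0.013, 0.986, 0.1, 0.133]
force: [1.3, 0.0, -0.2]
gripper_width: 0.0596
[ 0.0467 -0.     -0.4794  1.9518  0.0771  0.9295 -1.8388] [-0.0129  0.9859  0.1002  0.1334]
{'location': [225.5, 284.7], 'conf': 0.97}
{'location': [343.1, 22.3], 'conf': 0.78}
[249.9911 284.8506] [221.5686 285.1016]
t 10.05 pos [0.5027 0.1607 0.2724] shift [-0.0795 -0.0114  0.3342] turn [ 0.0015 -0.0878  0.0085] rows 1.3748956243623116 0.6159867272020737
t 10.05 pos [0.5027 0.1607 0.2724] shift [-0.1148 -0.0117  0.3325] turn [ 0.0011 -0.0044  0.0085] rows 1.4078272198420343 0.067484551511991
t 10.05 pos [0.5027 0.1607 0.2724] shift [-0.1501 -0.012   0.3339] turn [0.0007 0.0789 0.0086] rows 1.4650641004713623 0.5543285649255415
```

```bash
python3 -m crank '[[60,[-0.1,-0.01,0.15],[0,0.08,0.008]],[60,[-0.15,-0.012,0.334],[0,0.08,0.008]],[60,[-0.15,-0.012,0.334],[0,0.08,0.008]],[60,[-0.15,-0.012,0.334],[0,0.08,0.008]]]'
python3 -c "
from h import *
print(status.observe()['q'])
g=tail-.035*ax;Rt=tilt(20);go(g+Rt.apply([0,0,.019]),Rt)"
```

```text
t: 10.45
position: [0.4877, 0.1599, 0.1969]
orientation: [-0.015, 0.981, 0.095, 0.17]
force: [0.2, 0.4, 1.1]
gripper_width: 0.0603
[ 0.0356  0.015  -0.4974  2.1445  0.1619  0.6581 -1.9506]
t 10.45 pos [0.4877 0.1599 0.1969] shift [ 0.0246 -0.001   0.4906] turn [0.0013 0.0049 0.0028] rows 1.964810630463797 0.04060129112060757
```

```bash
python3 -m crank '[[60,[0.015,0,0.15],[0,0,0]],[60,[0.015,0,0.3],[0,0,0]],[60,[0.015,0,0.4],[0,0,0]],[60,[0.015,0,0.49],[0,0,0]],[60,[0.015,0,0.49],[0,0,0]],[60,[0.015,0,0.49],[0,0,0]]]'
python3 -c "
from h import *
print(status.observe()['q'])
g=tail-.035*ax;Rt=tilt(20);go(g+Rt.apply([0,0,.019]),Rt)"
```

```text
t: 11.05
position: [0.525, 0.1675, 0.1079]
orientation: [-0.016, 0.98, 0.094, 0.172]
force: [0.5, 0.4, 0.4]
gripper_width: 0.0604
[-0.0306  0.2211 -0.4526  2.1643  0.4189  0.4744 -2.1811]
t 11.05 pos [0.525  0.1675 0.1079] shift [-0.0047  0.0017  0.0075] turn [0.0007 0.0013 0.0021] rows 0.03603819629847601 0.01809681859310569
```

Within 2 mm of the target with all joints in range. Closing.

```bash
python3 -m crank '[[20,[0,0,0],[0,0,0]],[20,[0,0,0],[0,0,0]],[20,[0,0,0],[0,0,0]],[20,[0,0,0],[0,0,0]],[20,[0,0,0],[0,0,0]],[20,[0,0,0],[0,0,0]]]' 70
python3 -c "
from h import *
print(status.observe()['q'])
s=status.observe();p=np.array(s['position']);Rc=rot(s['orientation'])
for l in(.09,.16):go(p+l*ax,Rc)"
```

```text
t: 11.65
position: [0.5242, 0.1674, 0.1079]
orientation: [-0.016, 0.98, 0.095, 0.172]
force: [-2.6, -1.4, 6.7]
gripper_width: 0.0291
[-0.0305  0.2197 -0.4534  2.166   0.4197  0.474  -2.1818]
t 11.65 pos [0.5242 0.1674 0.1079] shift [-0.1544 -0.0001 -0.4227] turn [0. 0. 0.] rows 1.8001844905453446 0.0
t 11.65 pos [0.5242 0.1674 0.1079] shift [-0.2746 -0.0001 -0.7515] turn [0. 0. 0.] rows 3.200327983191723 0.0
```

```bash
python3 -m crank '[[20,[-0.04,0,-0.106],[0,0,0]],[20,[-0.08,0,-0.212],[0,0,0]],[20,[-0.116,0,-0.317],[0,0,0]],[20,[-0.154,0,-0.423],[0,0,0]],[20,[-0.154,0,-0.423],[0,0,0]]]'
python3 -c "
from h import *
print(status.observe()['q'])
go(np.array([.5242,.1674,.1079])+.17*ax,tilt(20))"
```

```text
t: 12.15
position: [0.4662, 0.1557, 0.1772]
orientation: [-0.015, 0.98, 0.095, 0.172]
force: [1.5, 1.0, -2.8]
gripper_width: 0.0285
[ 0.0507 -0.0022 -0.5238  2.212   0.1709  0.6041 -1.9764]
t 12.15 pos [0.4662 0.1557 0.1772] shift [-0.1321 -0.002  -0.372 ] turn [0.0024 0.0013 0.0027] rows 1.5789956870471729 0.026989880136629094
```

```bash
python3 -m crank '[[20,[-0.04,0,-0.12],[0,0,0]],[20,[-0.08,0,-0.24],[0,0,0]],[20,[-0.132,0,-0.372],[0,0,0]],[20,[-0.132,0,-0.372],[0,0,0]],[20,[-0.132,0,-0.372],[0,0,0]]]'
python3 -c "
from h import *
print(status.observe()['q'])
s=status.observe();p=np.array(s['position']);Rc=rot(s['orientation'])
# driver in tool frame (assumed): grasp point = TCP-.019z ; tip
u=Rc.inv().apply(ax);tipT=np.array([0,0,-.019])-.145*u
print('tip now',p+Rc.apply(tipT),'u',u)
k=get_calibration('top')
o,k=snap('wrist','w7')
for n in('wrist',):
  for l in (0,.035,.11,.18):
    pt=p+Rc.apply(tipT+(.18-l)*u);print(l,proj(k,pt)*1.42)
cv2.imwrite('pics/w7b.png',cv2.resize(o,None,fx=1.42,fy=1.42,interpolation=cv2.INTER_CUBIC))
"
```

```text
t: 12.65
position: [0.4179, 0.1463, 0.2361]
orientation: [-0.015, 0.981, 0.095, 0.171]
force: [0.6, -0.6, -2.9]
gripper_width: 0.0284
[ 0.0504 -0.1913 -0.4917  2.2178 -0.0019  0.7586 -1.8263]
tip now [0.5031 0.1627 0.1429] u [-0.3457  0.0008 -0.9384]
0 [515.6665 403.3834]
0.035 [408.6913 403.4688]
0.11 [282.0226 403.5699]
0.18 [218.0723 403.6209]
```

View pics/w7b.png

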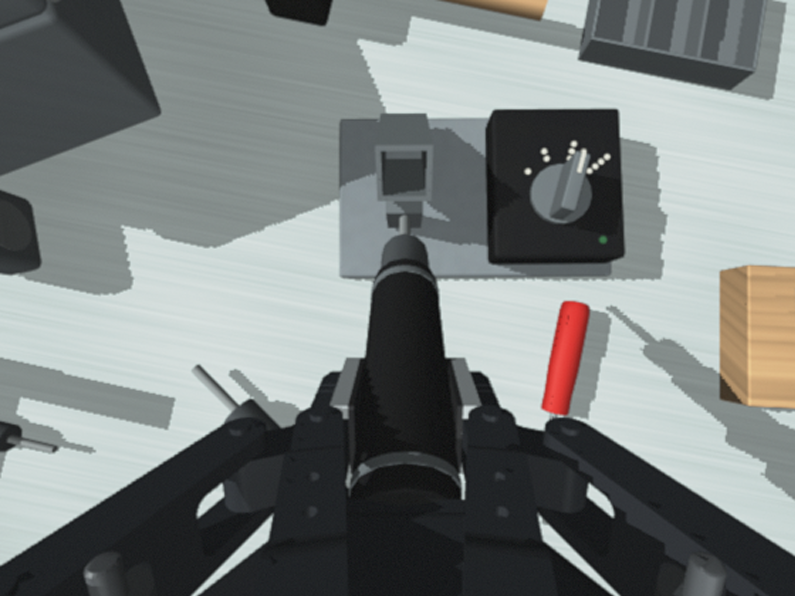

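Driver is out and held. The bit tip is at (404,218), as predicted, and the dial still reads three dots. I'll swing it upright while moving toward the board.

```bash
cat >> h.py <<'E'
u=np.array([-.3457,.0008,-.9384]);tipT=np.array([0,0,-.019])-.145*u
def goal(tip,al,d=20.2):
    Rf=tilt(-d,al);return np.array(tip)-Rf.apply(tipT),Rf
E
python3 -c "
from h import *
for tip,al in(([.47,-.01,.18],0),([.474,-.19,.15],-.3)):
  p,Rf=goal(tip,al);print(p,'axis',Rf.apply(u));go(p,Rf)"
```

```text
[ 0.4634 -0.0101  0.3072] axis [-0.0004 -0.0008  1.0001]
t 12.7 pos [0.4177 0.1463 0.2354] shift [ 0.1911  0.812  -0.3105] turn [ 0.0032 -0.663   0.187 ] rows 3.5604525841027628 4.81207245818299
[ 0.4676 -0.1882  0.2772] axis [-0.0006 -0.0006  1.0001]
t 12.7 pos [0.4177 0.1463 0.2354] shift [-0.0004  1.6896 -0.2174] turn [ 0.0044 -0.6518  0.4793] rows 6.81407191766546 5.65094605838916
```

```bash
python3 -m crank '[[20,[0.05,0.1,-0.2],[0,-0.1,0.02]],[20,[0.1,0.25,-0.3],[0,-0.2,0.05]],[20,[0.15,0.4,-0.31],[0,-0.33,0.09]],[20,[0.18,0.55,-0.31],[0,-0.45,0.13]],[20,[0.19,0.7,-0.31],[0,-0.57,0.16]],[20,[0.19,0.81,-0.31],[0,-0.663,0.187]],[20,[0.19,0.81,-0.31],[0.003,-0.663,0.187]],[20,[0.19,0.81,-0.31],[0.003,-0.663,0.187]]]'
python3 -c "
from h import *
print(status.observe()['q'])
p,Rf=goal([.474,-.19,.15],-.3);go(p,Rf)"
```

```text
t: 13.5
position: [0.4642, -0.0099, 0.3054]
orientation: [-0.001, 0.984, -0.001, -0.176]
force: [-0.6, 0.5, -3.3]
gripper_width: 0.0286
[ 0.1758  0.2493 -0.2827  1.6268  0.029   1.6271 -1.6862]
t 13.5 pos [ 0.4642 -0.0099  0.3054] shift [0.0659 0.8914 0.1249] turn [0.0976 0.0014 0.2681] rows 3.6100776194348354 1.992576208486251
```

```bash
python3 -m crank '[[20,[0.02,0.2,0],[0.02,0,0.06]],[20,[0.03,0.42,0],[0.045,0,0.13]],[20,[0.05,0.64,0.05],[0.07,0,0.2]],[20,[0.06,0.82,0.1],[0.098,0,0.268]],[20,[0.066,0.89,0.125],[0.098,0,0.268]],[20,[0.066,0.89,0.125],[0.098,0.001,0.268]],[20,[0.066,0.89,0.125],[0.098,0.001,0.268]]]'
python3 -c "
from h import *
s=status.observe();print(s['q']);p=np.array(s['position']);Rc=rot(s['orientation'])
o,k=snap('wrist','w8')
tip=p+Rc.apply(tipT);print('tip',tip,'axis',Rc.apply(u),'tip px',proj(k,tip)*1.42,'screw est',proj(k,[.474,-.19,.0555])*1.42,proj(k,[.474,-.19,.0375])*1.42)
print(finder.search_frame('wrist','screw_head')[:3])
cv2.imwrite('pics/w8b.png',cv2.resize(o,None,fx=1.42,fy=1.42,interpolation=cv2.INTER_CUBIC))
"
```

```text
t: 14.2
position: [0.4675, -0.1851, 0.2801]
orientation: [-0.027, 0.974, -0.145, -0.172]
force: [0.3, 0.0, -2.9]
gripper_width: 0.0283
[ 0.3919  0.3243 -0.1267  1.5765  0.0272  1.5928 -1.6057]
tip [ 0.4743 -0.1868  0.1529] axis [-0.0041 -0.0022  1.    ] tip px [218.3843 404.5822] screw est [165.0894 408.9852] [158.0129 408.8602]
[{'location': [67.8, 312.7], 'conf': 0.86}]
```

View pics/w8b.png

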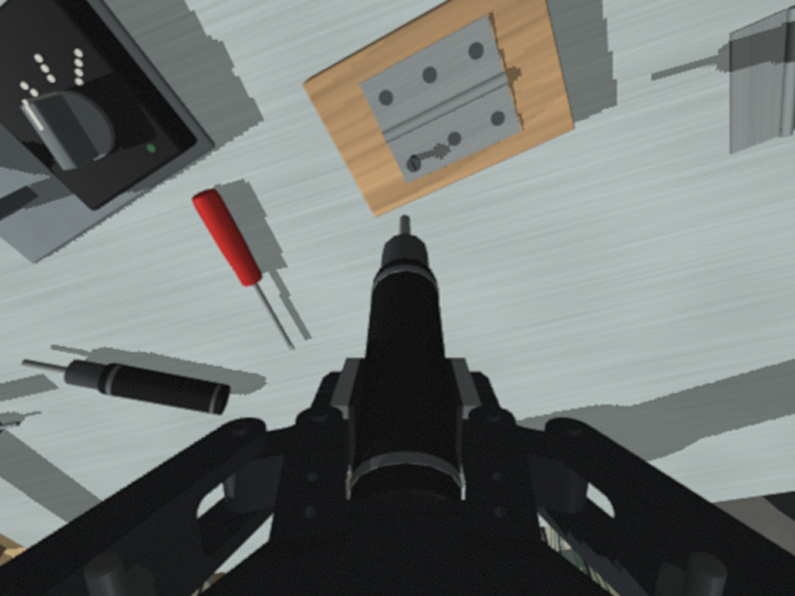

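The proud screw's head (oval, with a shadow) is at (414,161), close to the estimate at (409,165). The tip is at (404,218). I'll refine the screw position and descend.

```bash
python3 -c "
from h import *
k=load('w8');sc=hit(k,161/1.42,414/1.42,.0555);n=hit(k,138/1.42,454.5/1.42,.0375);print('screw',sc,'neighbour dist',np.linalg.norm((sc-n)[:2]))
p,Rf=goal([sc[0],sc[1],.0555+.024],-.3);go(p,Rf)"
```

```text
screw [ 0.4759 -0.1947  0.0555] neighbour dist 0.03480872704249768
t 14.3 pos [ 0.4679 -0.1847  0.2805] shift [0.1446 0.0372 0.3399] turn [ 0.     -0.0034  0.006 ] rows 1.4851566663704736 0.048286663219452526
```

```bash
python3 -m crank '[[20,[0.05,0.012,0.1],[0,0,0]],[20,[0.09,0.024,0.2],[0,0,0]],[20,[0.12,0.035,0.28],[0,-0.003,0.006]],[20,[0.144,0.036,0.335],[0,-0.003,0.006]],[20,[0.144,0.036,0.335],[0,-0.003,0.006]],[20,[0.144,0.036,0.335],[0,-0.003,0.006]],[20,[0.144,0.036,0.335],[0,-0.003,0.006]],[20,[0.144,0.036,0.335],[0,-0.003,0.006]]]'
python3 -c "
from h import *
s=status.observe();p=np.array(s['position']);Rc=rot(s['orientation'])
o,k=snap('wrist','w9')
tip=p+Rc.apply(tipT);print('tip',tip,'axis',Rc.apply(u),'tip px',proj(k,tip),'screw',proj(k,[.476,-.194,.0555]))
def crop(im,c,h,w,f):
  r,cc=map(int,c);return cv2.resize(im[max(r-h,0):r+h,max(cc-w,0):cc+w],None,fx=f,fy=f,interpolation=cv2.INTER_CUBIC)
a=crop(o,proj(k,[.476,-.194,.08]),60,50,4)
out=[a]
for c in('scene','top'):
  im,kk=snap(c,c+'9');q=proj(kk,[.476,-.194,.08]);print(c,'tip',proj(kk,tip),'screw',proj(kk,[.476,-.194,.0555]),'crop org',int(q[0])-60,int(q[1])-25);out.append(crop(im,q,60,25,4))
print(a.shape,'wrist crop',proj(k,[.476,-.194,.08])-[60,50])
cv2.imwrite('pics/c9.png',np.hstack([cv2.copyMakeBorder(x,0,480-x.shape[0],0,0,0) for x in out]))
"
```

```text
t: 15.1
position: [0.4694, -0.1956, 0.208]
orientation: [-0.026, 0.973, -0.149, -0.173]
force: [-0.4, 0.6, -3.0]
gripper_width: 0.0285
tip [ 0.4758 -0.1977  0.0808] axis [-0.0011  0.0013  1.0001] tip px [153.8275 284.9588] screw [143.054  281.0156]
scene tip [253.2542 224.095 ] screw [256.5146 226.1798] crop org 192 200
top tip [226.9922 335.827 ] screw [227.1207 333.8805] crop org 166 309
(480, 400, 3) wrist crop [ 94.382  230.7576]
```

View pics/c9.png

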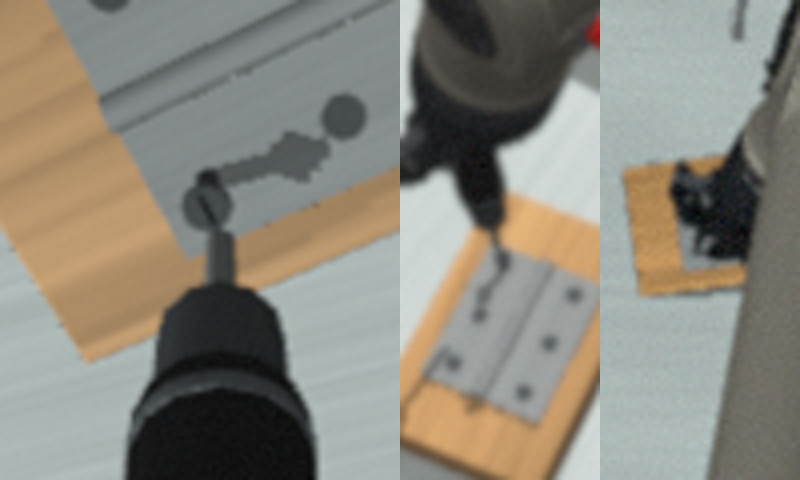

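The tip (crop 221,236) hangs just above the head (crop 208,205). The scene view agrees, with the tip at (497,240) and the head at (503,262). I'll make a small lateral correction.

```bash
python3 -c "
from h import *
k=load('w9');a=hit(k,145.3,282,.0555);b=hit(load('scene9'),257.5,225.7,.0555);print(a,b);sc=(a+b)/2
p,Rf=goal([sc[0],sc[1],.0555+.023],-.3);go(p,Rf)"
```

```text
[ 0.4736 -0.1942  0.0555] [ 0.4766 -0.1969  0.0555]
t 15.25 pos [ 0.469  -0.1956  0.2076] shift [-0.0006 -0.0084  0.0104] turn [ 0.     -0.0001 -0.0047] rows 0.05350750806237995 0.03261246012509751
```

```bash
python3 -m crank '[[20,[0,-0.008,0.006],[0,0,0]],[20,[0,-0.008,0.006],[0,0,0]],[20,[0,-0.008,0.006],[0,0,0]],[20,[0,-0.008,0.006],[0,0,0]],[20,[0,-0.008,0.006],[0,0,0]],[20,[0,-0.008,0.006],[0,0,0]],[20,[0,-0.008,0.006],[0,0,0]]]'
python3 -c "
from h import *
from rig import job
s=status.observe();Rc=rot(s['orientation']);print('tip',np.array(s['position'])+Rc.apply(tipT),Rc.apply(u),np.abs(s['qvel']).max(),s['force'],s['gripper_width'])
job.sign_off()"
```

```text
t: 15.95
position: [0.4689, -0.1939, 0.206]
orientation: [-0.026, 0.973, -0.149, -0.174]
force: [-0.0, -0.2, -2.3]
gripper_width: 0.0284
tip [ 0.4751 -0.1959  0.0788] [0.0007 0.0008 1.0001] 0.0014493856486887725 [-0.0294 -0.2495 -2.272 ] 0.02842089695375714
the job is handed in; nothing more can be done
```

I set the dial to three dots, drew the smaller black driver out of its sleeve, and brought it upright over the proud screw. I handed the job in at about 16 s of the 58 s allowed, and no verdict was reported.

**Last checks**
- **Dial:** the pointer lined up with the three-dot row in pictures taken after release and after the driver was out.
- **Tip position:** computed at (0.475, -0.196, 0.079), about 23 mm above the screw head. Wrist and scene views put the head within 2–3 mm sideways of the tip; they differ from each other by about 4 mm.
- **Driver:** its axis is within about 0.001 rad of vertical, assuming it did not shift in the jaws. The last wrist picture, before a final correction of about 2 mm, showed the tip within about 1 pixel of where this predicts.
- **Hold:** jaw opening is 28 mm and the arm is still. The wrist force is about its weight, with no sign of contact.

**What went wrong or disagreed**
- **First grasp:** it ran into joint limits and closed on nothing above the driver. I backed off and gripped with the tool tilted 20° from the driver's axis. The network still placed the driver where it was expected.
- **Early screw estimates:** they differed by about 8 mm. I used the close-up views.
- **Bystanders:** I saw none displaced in the pictures, but did not measure them.

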